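# Seat a bottle's stopper with the hand press

### The arm

A 6-joint arm with a two-finger parallel gripper is mounted at the origin on the work surface. World frame = base frame: x ahead of the robot, y to its left, z up, the work surface at z = 0. Lengths are in mm, angles in rad, forces in N, time in s.
With the tool pointing down it reaches from about 250 to 800 mm from the base axis. Payload 8.5 kg.
Tool frame: the origin (TCP) lies midway between the tips of the shut fingers; the grasp point (between the pads) lies 19 mm behind it; z points along the fingers, y is the direction in which the jaws open and shut (so a half turn about z gives the same grasp; the last joint's range is limited). The gripper opens to 85 mm and grips with 20 to 120 N. Pads are 22 mm wide; open, the fingers measure 114 mm over their backs; the gripper's body (76 mm by 85 mm) begins 54 mm behind the grasp point. The pads swing forward as they close: fully open they stand 13 mm farther back than shut.
Start: joints at [1.138, 0.238, -0.013, 1.319, 0, 1.571], TCP at [220.172, 476.553, 231.276] pointing down, gripper open.
Joint ranges: [-2.66, 2.66], [-1.03, 1.9], [-1.14, 1.46], [-1.82, 2.27], [-1.45, 1.34], [-3.14, 3.14]. Speed limits (rad/s): [2.22, 2.22, 2.79, 3.14, 3.14, 3.14].

### API

Orientations are given as a unit quaternion [w, x, y, z].
In Python, from bench import manip gives the robot as it stands.
- The arm moves only by the tool move_arm, never from a script. Its argument "targets" is a list of rows, each a list of 5 numbers: the finger opening in m, from 0 to 0.0854, then the shift along the tool's x, y, z in m, then the turn about the tool's z in rad. A call has 1 to 12 rows; each row shifts and turns the commanded pose from where the row before left it, along the tool's axes as they then stand; what a row does not reach is not made up. A row lasts 1/10 s, in which the tool goes at most 50 mm and 8.59 degrees, less where a joint would pass 70% of its speed; a pose out of reach is approached as far as the arm can. A call is refused whole if a number of a shift passes 0.05 or a number of a turn 0.15, either way. A call with a gripper value outside its range is refused whole. The fingers move at their own pace and stop on an object; "grip_force" is the grip in N (left out, the last holds). Time passes only in rows, so rows that do not move let the fingers close. It gives the time, the measured TCP pose, the force and the opening at its end, in the units of the state.
- manip.read_state(): the state, without advancing time (a new reading comes with each control period).
- manip.read_camera(name): name is "scene" or "top"; returns a dict with "color" (400x640x3 uint8, blue, green, red), "range_z" (400x640 float32, mm along the optical axis (not along the pixel's ray), 0 where there is no reading), "K" (3x3 intrinsics, pixels), "eye" and "orientation" of the camera in the world. Camera axes: x right, y down, z forward; pixel columns grow to the right and rows downward; lengths in mm; the calibration is good to about 2 mm. A picture is of the moment at which its call begins.
- manip.job_done(): hands the job in, once; it reports no verdict.
The state is a dict: "time_s": time; "joints": joint angles; "joint_vel": joint speeds; "effort": joint torques, N m; "position": TCP position; "tool_rot": TCP orientation; "force": force on the tool from outside, world axes, zero at the start; "wrist_torque": the same for the moment, N m; "grip_width": finger opening in mm.
Only numpy, scipy, OpenCV 4.12 (cv2) and the standard library are available. Lean on these libraries where they do the work, as an engineer would, in place of code of your own. Each camera call takes 0.05 s, during which the arm holds its last target. There are 200 camera calls.

### The job

A small amber bottle stands in the blue hand press with its stopper only half in. Take the press's orange lever grip, hold in the yellow release button on the side of the grip, and swing the lever fully down so that the ram pushes the stopper home; then let go and leave the lever down. Leave the grey press's lever up where it is.

Things in the scene. Friction and masses are not known exactly. Their poses are not given: they have to be found in the camera images.
- blue_grip (a point): Centre of the orange grip, 96 x 22 x 22 mm, at the end of the blue press's lever, free in the air all round. The fixed press's lever points roughly towards the robot (within 0.35 rad). Axes turn with the lever: x along it from grip to hinge (hinge axis 200 mm away along +x), y level, across the grip, parallel to the hinge, z its upper side. Keep fingers down; the lever pivots between them.
- blue_release (a point): Centre of the outer face of the yellow release button, 36 x 16 mm, on the grip's -y side, 25 mm from the grip's centre (14 mm proud). Pushed along +y, 12 mm travel, 2.4 N rising to 8 N; unlocks from 5 mm in. Pinch grip and button together (36 mm wide, 24 mm pressed) across y from above with 15 to 40 N, centred on the grip within 4 mm, so that the far finger does not stop it short.
- blue_lever (a joint): Lever angle, rad: 0 raised (0.78 above level, grip 305 mm over the bench), 0.90 at the lower stop (0.12 below level, grip 140 mm high). Starts at 0 to 0.1. Ratchet teeth (about 0.26 and 0.56) lock it both ways whenever the button is out; past 0.67 the button springs out and locks it down. Stiff: 2 to 6 N at the grip, stays where left. Drives the ram down, 30 mm per rad.
- stopper (a joint): How far the dark stopper (22 mm wide, white band) is pushed into the amber bottle (32 mm wide, 50 mm high) under the blue press's ram, m: 0 half in, 0.009 fully home. The ram meets it at a lever angle of about 0.6 and has it home at about 0.9; it takes about 8 N at the ram.
- grey_lever (a joint): Lever angle of the second, empty press: grey, same build and size, black grip with a red button, on either side of the blue one; rad, 0 raised, grows as it swings down, starts at 0 to 0.1 (its grip then reaches 350 mm over the bench, as the blue one does). Not to be operated.

How it is judged:
By the outcome, as a careful person would: the job done as asked, in the order asked, and still so for the second after the job is handed in, with the robot touching nothing.
It also fails if it takes over 40 s, if anything falls off the work surface, if the arm or the gripper's body presses on something with over 40 N, if the wrist force passes 120 N, or if a joint passes its speed limit or range.

## Working session

There is one attempt and no reset: what is moved stays moved. The work goes in short steps, Python scripts to look and compute and a tool call to move; the robot and the scene stay as the last step left them, time stands still between calls to the robot, and variables do not carry over. Pictures are saved under pics/ and viewed, about 8 in all and at most 12, crops included, and the job is handed in when it is done.

Besides the shell and the picture viewer there is one more tool, called after "Emit:" by a JSON object that holds its "fn" and its "kwargs", one argument or row to a line. move_arm: Moves the arm, as the interface text tells. Its arguments: {"type":"object","properties":{"targets":{"type":"array"},"grip_force":{"type":"number"}},"required":["targets"]}

```bash
mkdir -p pics; cat > h.py <<'E'
import numpy as np, cv2
from bench import manip
from scipy.spatial.transform import Rotation as R
def cam(n):
    c=manip.read_camera(n); q=np.array(c["orientation"])
    M=R.from_quat(q[[1,2,3,0]]).as_matrix() if q.size==4 else q.reshape(3,3)
    z=c["range_z"].astype(float); v,u=np.mgrid[:400,:640]; K=np.array(c["K"])
    P=np.stack([(u-K[0,2])/K[0,0]*z,(v-K[1,2])/K[1,1]*z,z],-1)@M.T+np.array(c["eye"])
    P[z==0]=np.nan
    return c["color"],P,c
E
python3 - <<'E'
from h import *
for n in("scene","top"):
    I,P,c=cam(n); np.savez(n,I=I,P=P); cv2.imwrite(f"pics/{n}1.png",I); print(n,c["eye"],c["orientation"],c["K"])
print(manip.read_state())
E
```

```text
scene [ 910.91379407 -526.26312106 1083.45971037] [-0.30088563  0.92237357  0.23214589 -0.06930458] [[460.68069566   0.         314.8762816 ]
 [  0.         460.68069566 199.85075028]
 [  0.           0.           1.        ]]
top [ 569.95307249   38.50146056 1140.90053265] [-0.01635541  0.71733287 -0.69610872  0.02446851] [[376.31141413   0.         325.41385421]
 [  0.         376.31141413 198.98613053]
 [  0.           0.           1.        ]]
{'time_s': 0.1, 'joints': array([ 1.13798055e+00,  2.38739116e-01, -1.41309509e-02,  1.31921715e+00,
        2.49779902e-05,  1.57078593e+00]), 'joint_vel': array([-0.00097711, -0.00191415,  0.00170845, -0.00145799,  0.00084269,
        0.00035846]), 'effort': array([ 3.32878990e-04, -5.39722717e+01,  3.46997917e+01,  1.34340508e-02,
        3.23277413e-05, -2.39897633e-05]), 'position': array([220.04169882, 476.26450424, 230.74748919]), 'tool_rot': array([-1.50792648e-04,  2.14717574e-01,  9.76675968e-01, -6.27707619e-04]), 'force': array([-1.35599699, -0.21501908, -0.05805412]), 'wrist_torque': array([-0.03781392, -0.01576102,  0.00915401]), 'grip_width': 85.71611552280578}
```

View pics/scene1.png

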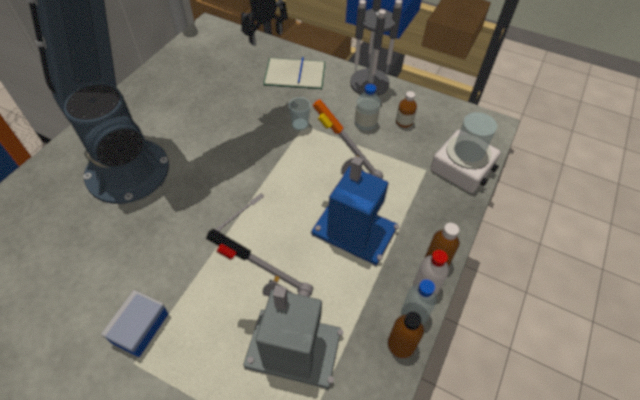

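View pics/top1.png

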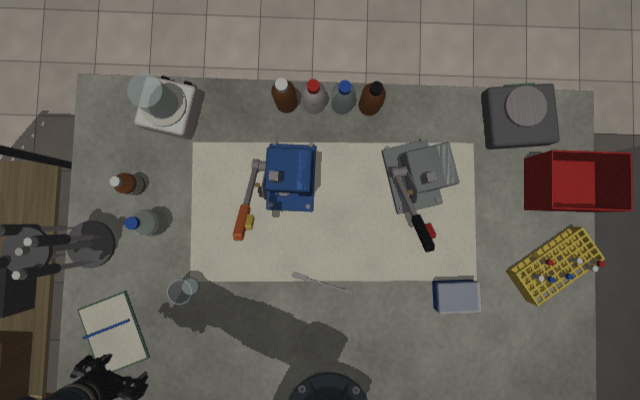

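The top view shows the blue press's orange grip at about (242,222) with its yellow button on the right at (250,223). The lever runs up to the hinge at about (255,163). The grey press is to the right, with its grip at (423,233). Next I'll measure the coloured points.

```bash
python3 - <<'E'
from h import *
for n,boxes in(("top",dict(g=(225,195,262,250))),("scene",dict(g=(300,90,350,140)))):
    d=np.load(n+".npz"); I,P=d["I"],d["P"]; H=cv2.cvtColor(I,cv2.COLOR_BGR2HSV)
    x0,y0,x1,y1=boxes["g"]; m=np.zeros((400,640),bool); m[y0:y1,x0:x1]=1
    m&=(H[...,1]>150)&(H[...,2]>80)
    for nm,a,b in(("or",3,16),("ye",20,35)):
        k=m&(H[...,0]>=a)&(H[...,0]<=b)&(P[...,2]>200); p=P[k]
        if len(p)<5: print(n,nm,len(p));continue
        c=p.mean(0); u,s,vt=np.linalg.svd(p-c,full_matrices=False)
        t=(p-c)@vt[0]
        print(n,nm,len(p),c.round(1),vt[0].round(3),"yaw",np.arctan2(vt[0,1],vt[0,0]),t.min(),t.max(),p.min(0).round(),p.max(0).round())
d=np.load("top.npz");I,P=d["I"],d["P"]
for u,v in[(241,235),(242,222),(245,210),(247,200),(250,188),(253,175),(255,165),(258,163),(264,163),(290,165),(290,206),(274,177),(423,233),(431,230)]: print(u,v,P[v,u].round(1))
a=cv2.resize(I[140:260,220:330],None,fx=5,fy=5,interpolation=cv2.INTER_CUBIC)
cv2.imwrite("pics/c1.png",a)
E
```

```text
top or 318 [561.7 213.3 316.7] [-0.773  0.017  0.634] yaw 3.1197867661268233 -52.44160485924642 38.168522720786534 [525. 204. 281.] [601. 224. 343.]
top ye 80 [564.6 196.9 310.3] [-0.83  -0.012  0.557] yaw -3.1271370420127913 -19.49754377885399 16.184491418443805 [549. 190. 296.] [580. 204. 320.]
scene or 292 [565.6 209.2 309.6] [ 0.736 -0.005 -0.677] yaw -0.006489726703577958 -45.26855370554484 48.37593093952287 [526. 200. 271.] [602. 221. 341.]
scene ye 114 [564.7 193.9 306.7] [ 0.731 -0.036 -0.681] yaw -0.049799896341240525 -17.223113887708298 22.197273708243564 [548. 186. 285.] [579. 205. 321.]
241 235 [534.5 207.  336. ]
242 222 [562.  209.9 317.6]
245 210 [588.8 209.3 293.8]
247 200 [612.8 211.2 265.8]
250 188 [643.2 210.7 238.1]
253 175 [678.4 210.5 207.3]
255 165 [707.2 211.2 181.6]
258 163 [712.7 203.8 181.2]
264 163 [714.  189.3 175.6]
290 165 [706.4 119.5 206.6]
290 206 [610.8 131.3  21.4]
274 177 [668.5 150.7 265.4]
423 233 [ 549.3 -189.8  303.1]
431 230 [ 556.5 -208.   301.6]
```

View pics/c1.png

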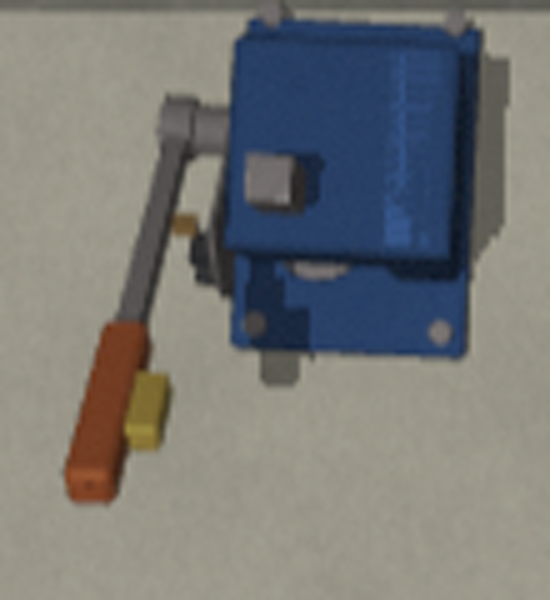

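The crop shows the grip centre at about crop (105,415) and the button on its right, which is the −y side, at about (150,410). I'll fit box models to the grip depth to get accurate values.

```bash
cat > fit.py <<'E'
from h import *
from scipy.optimize import least_squares
def sdf(q,c,h):
    d=np.abs(q-c)-h; return np.linalg.norm(np.maximum(d,0),axis=1)+np.minimum(d.max(1),0)
def fit(x0,box,frames=("top","scene")):
    for n in frames:
        d=np.load(n+".npz"); I,P=d["I"],d["P"]; H=cv2.cvtColor(I,cv2.COLOR_BGR2HSV)
        g=(H[...,1]>150)&(H[...,2]>60)&(P[...,2]>box[4])&(P[...,0]>box[0])&(P[...,0]<box[1])&(P[...,1]>box[2])&(P[...,1]<box[3])
        o=P[g&(H[...,0]>=3)&(H[...,0]<=16)]; y=P[g&(H[...,0]>=20)&(H[...,0]<=35)]
        def loc(p,s): # s: x,y,z centre, pitch, yaw ; local x to hinge
            return (p-s[:3])@(R.from_euler("z",s[4])*R.from_euler("y",s[3])).as_matrix()
        f=lambda s:np.r_[sdf(loc(o,s),np.zeros(3),np.array([48,11,11])),sdf(loc(y,s),np.array([0,-18,0]),np.array([18,7,8]))]
        r=least_squares(f,x0,loss="soft_l1",f_scale=1.5,x_scale=[1,1,1,.01,.01])
        s=r.x; hinge=s[:3]+200*(R.from_euler("z",s[4])*R.from_euler("y",s[3])).as_matrix()[:,0]
        print(n,len(o),len(y),s.round(3),"hinge",hinge.round(1),"med|r|",np.median(abs(f(s))).round(2))
if __name__=="__main__":
    fit([566,211,300,.75,0.],(500,640,180,240,230))
    s=manip.read_state();print(R.from_quat(s["tool_rot"][[1,2,3,0]]).as_matrix().round(3))
E
python3 fit.py
```

```text
top 329 80 [ 5.64267e+02  2.15568e+02  3.01531e+02  7.51000e-01 -4.00000e-03] hinge [710.4 214.9 165. ] med|r| 0.67
scene 292 114 [ 5.62468e+02  2.14098e+02  3.00811e+02  7.59000e-01 -1.80000e-02] hinge [707.6 211.5 163.2] med|r| 0.96
[[-0.908  0.419 -0.001]
 [ 0.419  0.908 -0.001]
 [ 0.    -0.001 -1.   ]]
```

Both cameras agree to within 2 mm: grip at about (563.5, 214.8, 301), pitch 0.755, yaw about −0.01, hinge x about 709. I'll raise and turn the tool first.

Emit:
{"fn": "move_arm", "kwargs": {
  "targets": [
    [0.085, 0, 0, -0.04, -0.11],
    [0.085, 0, 0, -0.04, -0.11],
    [0.085, 0, 0, -0.04, -0.11],
    [0.085, 0, 0, -0.035, -0.1],
    [0.085, 0, 0, 0, 0]
  ],
  "grip_force": 30
}}

```text
time_s: 0.6
position: [220.6, 477.5, 390.5]
tool_rot: [0.001, -0.0, 1.0, 0.003]
force: [0.3, -0.3, -0.9]
grip_width: 85.1
```

Emit:
{"fn": "move_arm", "kwargs": {
  "targets": [
    [0.085, -0.0343, -0.0263, 0, 0],
    [0.085, -0.0343, -0.0263, 0, 0],
    [0.085, -0.0343, -0.0263, 0, 0],
    [0.085, -0.0343, -0.0263, 0, 0],
    [0.085, -0.0343, -0.0263, 0, 0],
    [0.085, -0.0343, -0.0263, 0, 0],
    [0.085, -0.0343, -0.0263, 0, 0],
    [0.085, -0.0343, -0.0263, 0, 0],
    [0.085, -0.0343, -0.0263, 0, 0],
    [0.085, -0.0343, -0.0263, 0, 0],
    [0.085, 0, 0, 0, 0],
    [0.085, 0, 0, 0, 0]
  ]
}}

```text
time_s: 1.8
position: [562.9, 211.8, 384.8]
tool_rot: [-0.001, 0.003, 1.0, -0.0]
force: [-0.6, -0.3, -0.2]
grip_width: 84.7
```

Emit:
{"fn": "move_arm", "kwargs": {
  "targets": [
    [0.085, 0, 0.0035, -0.0, 0],
    [0.085, 0, 0, 0.025, 0],
    [0.085, 0, 0, 0.025, 0],
    [0.085, 0, 0, 0.025, 0],
    [0.085, 0, 0, 0.015, 0],
    [0.085, 0, 0, 0.012, 0],
    [0.085, 0, 0, 0, 0],
    [0.085, 0, 0, 0, 0]
  ]
}}

```text
time_s: 2.6
position: [561.7, 217.1, 285.0]
tool_rot: [0.0, 0.001, 1.0, 0.0]
force: [-0.4, 0.1, 0.6]
grip_width: 84.8
```

```bash
python3 - <<'E'
from h import *
I,P,c=cam("top"); J,_,_=cam("scene")
a=cv2.resize(I[150:260,200:310],(480,480)); b=cv2.resize(J[60:200,260:400],(480,480))
cv2.imwrite("pics/c2.png",np.hstack([a,b])[:, :800] if 0 else cv2.resize(np.hstack([a,b]),(800,400)))
E
```

```text
(no output)
```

View pics/c2.png

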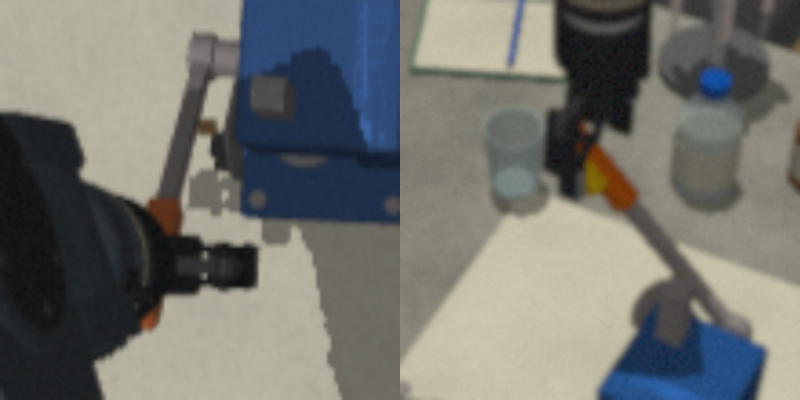

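The jaws straddle the grip, with one finger on the button side at right panel (568,155) and the other beyond the grip at (615,110). I'll check the steady pose before closing.

```bash
python3 - <<'E'
from h import *
s=manip.read_state();print(s["time_s"],s["position"],s["force"])
E
```

```text
2.7 [562.34668214 216.80687323 285.37578423] [-0.02874536  0.10781801  1.21874176]
```

Emit:
{"fn": "move_arm", "kwargs": {
  "targets": [
    [0.06, -0.001, -0.001, 0.003, 0],
    [0.04, 0, 0, 0, 0],
    [0.02, 0, 0, 0, 0],
    [0.01, 0, 0, 0, 0],
    [0.01, 0, 0, 0, 0],
    [0.01, 0, 0, 0, 0]
  ],
  "grip_force": 30
}}

```text
time_s: 3.3
position: [563.1, 213.6, 281.7]
tool_rot: [-0.0, 0.002, 1.0, -0.001]
force: [-3.8, -6.0, 3.6]
grip_width: 22.2
```

Emit:
{"fn": "move_arm", "kwargs": {
  "targets": [
    [0.01, 0.0067, 0, 0.0075, 0],
    [0.01, 0.0063, 0, 0.0078, 0],
    [0.01, 0.0059, 0, 0.0081, 0],
    [0.01, 0, 0, 0, 0]
  ]
}}

```text
time_s: 3.7
position: [543.6, 213.9, 257.1]
tool_rot: [-0.001, 0.002, 1.0, -0.001]
force: [-0.8, -5.7, -3.4]
grip_width: 21.6
```

```bash
python3 - <<'E'
from h import *
J,_,_=cam("scene"); I,_,_=cam("top")
b=cv2.resize(J[70:210,250:410],None,fx=4,fy=4)
cv2.imwrite("pics/c3.png",b)
s=manip.read_state();print(s["position"],s["force"])
p=.605
for k in range(15):
    q=max(p-.05,-.12); print(round(q,3),round(200*(np.cos(q)-np.cos(p)),1),round(200*(np.sin(p)-np.sin(q)),1)); p=q
E
```

```text
[543.74140541 213.84928192 257.23411058] [-3.57453652 -5.93923961 -4.68618932]
0.555 5.5 8.4
0.505 5.1 8.6
0.455 4.6 8.9
0.405 4.2 9.1
0.355 3.7 9.3
0.305 3.2 9.5
0.255 2.8 9.6
0.205 2.3 9.7
0.155 1.8 9.8
0.105 1.3 9.9
0.055 0.8 10.0
0.005 0.3 10.0
-0.045 -0.2 10.0
-0.095 -0.7 10.0
-0.12 -0.5 5.0
```

View pics/c3.png

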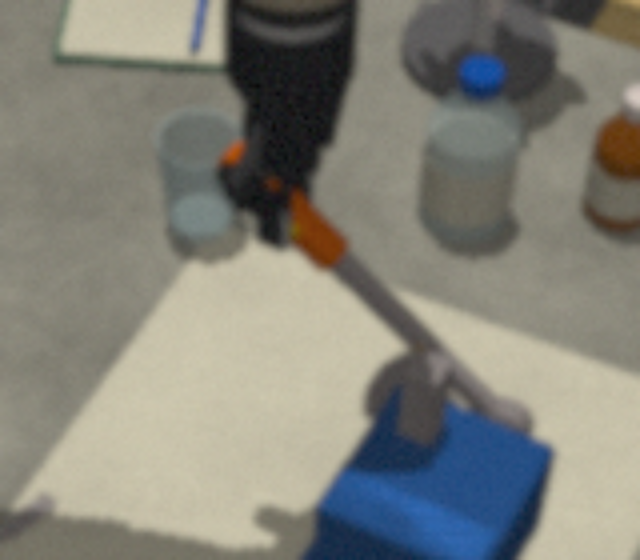

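The finger covers the yellow button at about (285,225), with the grip between the pads. Forces are low (about 5 N) and the arm has followed its target, so I'll carry on along the arc.

Emit:
{"fn": "move_arm", "kwargs": {
  "targets": [
    [0.01, 0.0055, 0, 0.0084, 0],
    [0.01, 0.0051, 0, 0.0086, 0],
    [0.01, 0.0046, 0, 0.0089, 0],
    [0.01, 0.0042, 0, 0.0091, 0],
    [0.01, 0, 0, 0, 0]
  ]
}}

```text
time_s: 4.3
position: [524.7, 214.2, 222.0]
tool_rot: [-0.001, 0.002, 1.0, -0.001]
force: [1.0, -5.6, -6.2]
grip_width: 21.8
```

```bash
python3 - <<'E'
from h import *
J,P,_=cam("scene")
H=cv2.cvtColor(J,cv2.COLOR_BGR2HSV)
k=(H[...,0]>=3)&(H[...,0]<=16)&(H[...,1]>150)&(P[...,0]>450)&(P[...,0]<640)&(abs(P[...,1]-213)<25)&(P[...,2]>120)
p=P[k]; print(len(p),p.min(0),p.max(0),np.median(p,0), np.linalg.svd(p-p.mean(0),full_matrices=False)[2][0])
s=manip.read_state();print(s["position"],s["force"],s["grip_width"])
E
```

```text
151 [484.89884956 188.63446226 224.77183473] [569.43372453 226.04368596 286.99435671] [547.84953675 208.30328724 243.15047724] [ 0.8795954  -0.05425467 -0.47261862]
[524.81074352 214.19457555 222.19466746] [-0.34317051 -5.57862785 -5.34604306] 22.07108359074875
```

```bash
python3 - <<'E'
from h import *
J,P,_=cam("scene"); np.savez("scene",I=J,P=P); I,P2,_=cam("top"); np.savez("top",I=I,P=P2)
b=cv2.resize(J[80:200,260:400],None,fx=5.5,fy=5,interpolation=cv2.INTER_CUBIC)
cv2.imwrite("pics/c4.png",b)
import fit
fit.fit([530,214,250,.45,0.],(450,640,180,240,120),("scene",))
# bare lever top: top camera, columns in world x 590..690
for P_ in(P2,P):
  for x in range(580,700,20):
    k=(abs(P_[...,0]-x)<4)&(abs(P_[...,1]-214)<6)&(P_[...,2]>140); print(x,k.sum(),np.median(P_[k][:,2]) if k.any() else None)
E
```

```text
scene 146 6 [5.26311e+02 2.10704e+02 2.41869e+02 4.31000e-01 1.18000e-01] hinge [706.7 232.1 158.3] med|r| 1.19
580 28 230.36140374989202
600 16 219.3782985423682
620 15 212.11745117118608
640 15 203.84601489764543
660 12 196.16940913266308
680 12 186.3270797229215
580 40 528.0340478354383
600 13 218.63121984911209
620 15 208.38815594256016
640 8 201.56444941418124
660 3 193.34377688924565
680 8 185.75265923347916
```

View pics/c4.png

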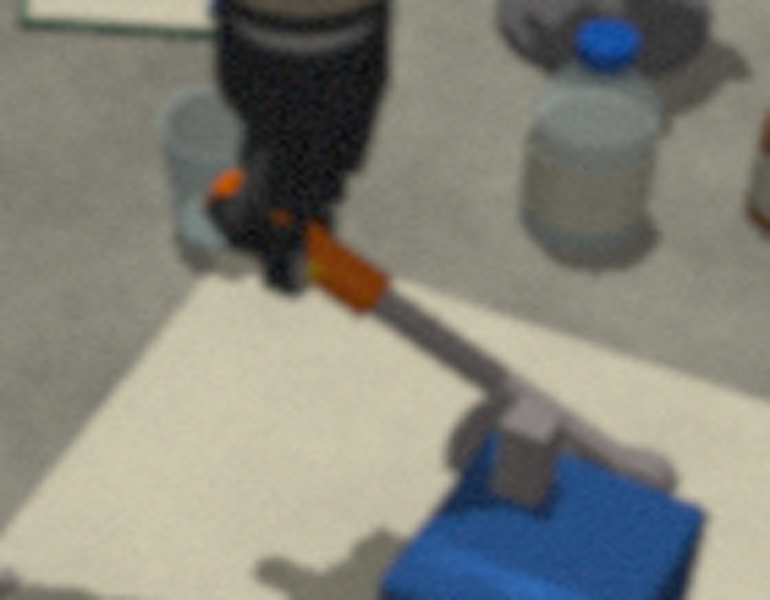

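The grip is held at crop (300,245). The bare lever's slope gives a pitch of about 0.40, as commanded, so there is no slip and it has already passed the first tooth.

Emit:
{"fn": "move_arm", "kwargs": {
  "targets": [
    [0.01, 0.0037, 0, 0.0093, 0],
    [0.01, 0.0032, 0, 0.0095, 0],
    [0.01, 0.0028, 0, 0.0096, 0],
    [0.01, 0.0023, 0, 0.0097, 0],
    [0.01, 0.0018, 0, 0.0098, 0],
    [0.01, 0.0013, 0, 0.0099, 0],
    [0.01, 0.0008, 0, 0.01, 0],
    [0.01, 0, 0, 0, 0]
  ]
}}

```text
time_s: 5.25
position: [509.4, 214.4, 154.3]
tool_rot: [-0.0, 0.002, 1.0, -0.001]
force: [0.8, -5.6, -4.3]
grip_width: 22.1
```

Emit:
{"fn": "move_arm", "kwargs": {
  "targets": [
    [0.01, 0.0003, 0, 0.01, 0],
    [0.01, -0.0002, 0, 0.01, 0],
    [0.01, -0.0007, 0, 0.01, 0],
    [0.01, -0.0005, 0, 0.005, 0],
    [0.01, 0, 0, 0.003, 0],
    [0.01, 0, 0, 0, 0]
  ]
}}

```text
time_s: 5.85
position: [510.9, 214.4, 118.3]
tool_rot: [0.001, 0.002, 1.0, -0.001]
force: [-2.5, -8.0, 11.3]
grip_width: 21.8
```

Emit:
{"fn": "move_arm", "kwargs": {
  "targets": [
    [0.01, 0, 0, 0.003, 0],
    [0.01, 0, 0, 0, 0],
    [0.01, 0, 0, 0, 0]
  ]
}}

```text
time_s: 6.15
position: [511.3, 214.5, 117.0]
tool_rot: [0.001, 0.002, 1.0, -0.0]
force: [-7.3, -9.3, 25.0]
grip_width: 22.0
```

```bash
python3 - <<'E'
from h import *
I,P2,_=cam("top"); J,P,_=cam("scene")
for P_ in(P2,P):
  pts=[]
  for x in range(570,700,10):
    k=(abs(P_[...,0]-x)<5)&(abs(P_[...,1]-214)<5)&(P_[...,2]>120)&(P_[...,2]<200)
    if k.sum()>3: pts.append((x,np.median(P_[k][:,2])))
  pts=np.array(pts); print(pts.round(0).tolist(),np.polyfit(*pts.T,1))
E
```

```text
[[570.0, 155.0], [580.0, 158.0], [590.0, 159.0], [600.0, 159.0], [610.0, 160.0], [620.0, 163.0], [630.0, 163.0], [640.0, 165.0], [650.0, 166.0], [660.0, 167.0], [670.0, 167.0], [680.0, 169.0], [690.0, 170.0]] [ 0.1134067  91.71252723]
[[570.0, 155.0], [580.0, 158.0], [590.0, 158.0], [600.0, 159.0], [610.0, 161.0], [670.0, 170.0], [680.0, 169.0], [690.0, 170.0]] [ 0.12767464 82.72110841]
```

The lever slope is −0.12 and the stop force has risen to 25 N, so it is at the lower stop. I'll ease off, open and retreat.

Emit:
{"fn": "move_arm", "kwargs": {
  "targets": [
    [0.01, 0, 0, -0.003, 0],
    [0.085, 0, 0, 0, 0],
    [0.085, 0, 0, 0, 0],
    [0.085, 0, 0, 0, 0],
    [0.085, 0, 0, 0, 0],
    [0.085, 0, 0, 0, 0]
  ]
}}

```text
time_s: 6.85
position: [510.6, 215.6, 117.2]
tool_rot: [0.0, 0.001, 1.0, 0.0]
force: [0.1, 0.3, 0.5]
grip_width: 84.9
```

Emit:
{"fn": "move_arm", "kwargs": {
  "targets": [
    [0.085, 0, 0, -0.02, 0],
    [0.085, 0, 0, -0.04, 0],
    [0.085, 0, 0, -0.04, 0],
    [0.085, 0, 0, -0.04, 0],
    [0.085, 0, 0, -0.04, 0],
    [0.085, 0.03, 0.03, 0, 0],
    [0.085, 0.03, 0.03, 0, 0],
    [0.085, 0.03, 0.03, 0, 0],
    [0.085, 0.03, 0.03, 0, 0],
    [0.085, 0, 0, 0, 0],
    [0.085, 0, 0, 0, 0]
  ]
}}

```text
time_s: 7.95
position: [390.0, 336.4, 297.3]
tool_rot: [0.0, 0.0, 1.0, 0.0]
force: [0.9, -0.8, -0.0]
grip_width: 85.1
```

```bash
python3 - <<'E'
from h import *
I,P2,_=cam("top"); J,P,_=cam("scene"); np.savez("scene",I=J,P=P); np.savez("top",I=I,P=P2)
import fit; fit.fit([511,214,140,-.12,0.],(440,640,170,240,110))
a=cv2.resize(I[140:260,220:330],(440,480)); b=cv2.resize(J[90:270,290:410],(320,480))
cv2.imwrite("pics/c5.png",np.hstack([a,b]))
for p in [(423,233)]: print(P2[233,423])
print(manip.read_state()["position"])
E
```

```text
top 278 12 [ 5.09042e+02  2.14691e+02  1.40743e+02 -1.19000e-01  2.00000e-02] hinge [707.6 218.7 164.5] med|r| 1.01
scene 180 83 [ 5.08390e+02  2.14793e+02  1.40903e+02 -1.13000e-01 -2.90000e-02] hinge [707.  209.  163.5] med|r| 1.11
[ 549.48608696 -187.98256314  309.63853994]
[391.07555731 335.36710659 297.14853719]
```

View pics/c5.png

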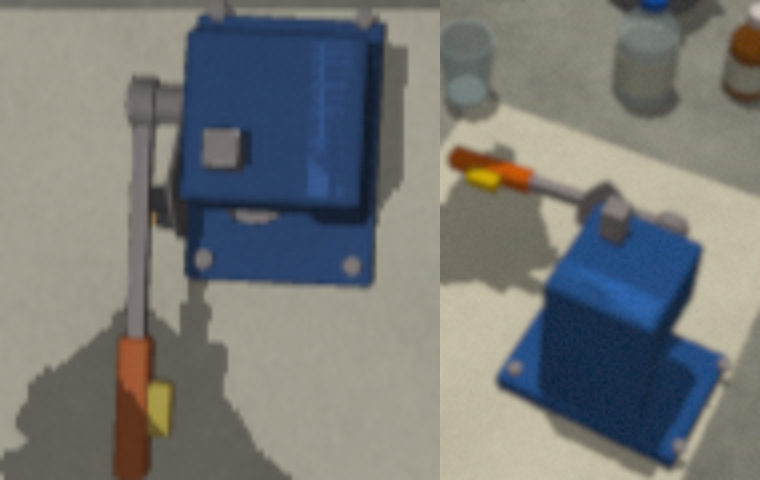

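The lever is down, with its grip at left panel (133,410). The yellow button has sprung out at (160,408), and the arm is clear. The fitted pitch is about −0.116, which puts the lever at about 0.90 rad. I'm handing in.

```bash
python3 -c "
from bench import manip
print(manip.job_done())"
```

```text
the job is handed in; nothing more can be done
None
```

The blue press's lever is fully down and I have handed the job in. I pinched the orange grip and button together at 30 N, swung the lever to its lower stop, eased off, let go and moved the arm clear.

**Last checks**
- **Lever:** fits from both cameras put it 0.11–0.12 rad below level, which is a lever angle of about 0.90. Grip height came out at 141 mm, and I felt about 25 N at the stop. It stayed down after release.
- **Button:** it had sprung back out, so the lever should be locked. While pinched, the jaws read 22 mm instead of the expected 24 mm. The lever still passed both teeth freely.
- **Stopper:** I could not see it under the ram, so "fully home" is inferred from the lever angle.
- **Grey press:** I never went near it. One point on its grip read about 6 mm higher than at the start (310 against 303 mm), which I put down to depth noise and did not check further.
- **Time:** about 8 s of the 40 s allowed.

One rough slope measurement partway down disagreed with the commanded angle (0.49 against 0.40). A better one along the bare lever gave 0.39, so there was no slip.

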